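Fetch a boss head from the back of a tip-out bin

ROBOT

A 7-joint arm with a two-finger parallel gripper is mounted at the origin on the work surface. World frame = base frame: x ahead of the robot, y to its left, z up, the work surface at z = 0. Lengths are in m, angles in rad, forces in N, time in s.
With the tool pointing down it reaches from about 0.35 to 0.9 m from the base axis. Payload 8.1 kg.
Tool frame: the origin (TCP) lies at the very end of the fingers, on their centre line; the grasp point (between the pads) lies 19 mm behind it (env.pinch_z is the distance from the TCP to the grasp point, in m); x points along the fingers, z is the direction in which the jaws open and shut, and the axes are right-handed (so a half turn about x gives the same grasp; the last joint's range is limited). The gripper opens to 85 mm and grips with 20 to 120 N. Pads are 22 mm wide; open, the fingers measure 114 mm over their backs; the gripper's body (76 mm by 85 mm) begins 54 mm behind the grasp point. The pads swing forward as they close: fully open they stand 13 mm farther back than shut.
Start: joints at [1.179, 0.434, 0.025, 1.573, -0.012, 1.134, -0.075], TCP at [0.178, -0.599, 0.231] pointing down, gripper open.
Joint ranges: [-2.62, 2.62], [-0.44, 2.09], [-1.27, 1.32], [0.08, 2.57], [-1.32, 4.46], [0.12, 2], [-2.74, 2.74]. Speed limits (rad/s): [2.22, 2.22, 3.01, 3.01, 3.14, 3.14, 3.14].

INTERFACE

Orientations are given as a unit quaternion [w, x, y, z].
In Python, from station import env gives the robot as it stands. The module is installed in compiled form; this text tells all that it offers.
- The arm moves only by the tool send_rows, never from a script. Its argument "steps" is one flat list of numbers, 7 for each row, row after row: the closure, from 0 (fully open) to 1 (shut), then the shift along the tool's x, y, z in cm, then the turn, a rotation vector about the tool's x, y, z in degrees. A call has 1 to 12 rows; each row shifts and turns the commanded pose from where the row before left it, along the tool's axes as they then stand; what a row does not reach is not made up. A row lasts 1/12 s, in which the tool goes at most 41.7 mm and 7.16 degrees, less where a joint would pass 70% of its speed; a pose out of reach is approached as far as the arm can. A call with a gripper value outside its range is refused whole. The fingers move at their own pace and stop on an object; "force" is the grip in N (left out, the last holds). Time passes only in rows, so rows that do not move let the fingers close. It gives the time, the measured TCP pose, the force and the opening at its end, in the units of the state.
- env.state(): the state, without advancing time (a new reading comes with each control period).
- env.grab_frame(name): name is "scene" or "top" or "wrist"; returns the picture (480x640x3 uint8, red, green, blue); there is no depth.
- env.camera_model(name): a dict with "mtx" (3x3 intrinsics, pixels), "cam_to_world" (4x4, takes a point from camera to world coordinates); the wrist camera has in their place "mount" (4x4, takes a point from camera to tool coordinates, whose origin is the TCP and whose axes are the tool frame's). Camera axes: x right, y down, z forward; pixel columns grow to the right and rows downward; lengths in m; the calibration is good to about 2 mm. A picture is of the moment at which its call begins: read the wrist's pose just before it. camera_model takes no time and is no camera call.
- env.finish_job(): hands the job in, once; it reports no verdict.
The state is a dict: "clock": time; "q": joint angles; "qd": joint speeds; "joint_efforts": joint torques, N m; "eef_pos": TCP position; "tcp_rot": TCP orientation; "contact_force": force on the tool from outside, world axes, zero at the start; "torque": the same for the moment, N m; "grip_width": finger opening in m.
Only numpy, scipy, OpenCV 4.12 (cv2) and the standard library are available. Lean on these libraries where they do the work, as an engineer would, in place of code of your own. Each camera call takes 0.05 s, during which the arm holds its last target. There are 200 camera calls.

TASK

Pull the handle of the grey tip-out bin towards you so that the bin tips forward as far as it goes, then pick the boss head (the square clamp fitting) out of the bin's back row and put it in the small shallow white tray. Leave the round coupler in the bin.

Things in the scene. Friction and masses are not known exactly. Their poses are not given: they have to be found in the camera images.
- bin_handle (a point): Middle of the steel bar (10 mm thick, 110 long) 45 mm above the front panel of a grey bin 240 mm wide. Axes turn with the bin: x to its back, y along bar, z up. Hinge along y, 170 mm below the bar. Starts shut (z vertical); tips top towards -x, 5 N, stop at 0.95 rad, stays where left. From the hinge: panel at x 0, 5 thick, top z 125; floor z 4; side and back walls 50 high; place and yaw vary.
- bosshead: Boss head: square aluminium block 32 (x) by 26 (y) by 48 mm high, slots in its front and top, round thumbscrew 13 mm out of its back (+x), 15 up. Origin: centre of underside. About 0.16 kg. Stands in the bin's back row 55 mm left or right of the middle, axes as the bin's; leans on the low divider once the bin is tipped. Grip near the top across the flat y faces.
- coupler: Round coupler, not wanted: 24 mm post on 36 mm foot, 42 high; origin under its foot. In the other half of the back row (bin x 60 to 116 mm from the hinge, 232 wide, behind a divider 4 thick, 28 high; front row holds two small steel bits). A fixed clear hood, top 167 mm above the bench, covers all from 66 mm behind the hinge; tipping brings the back row out of it.
- tray: Shallow open square white tray fixed on the bench, 140 by 140 mm outside, 34 high, walls and floor 4 thick; origin at the centre of its underside, z up. Left or right of the bin's stand; a round white jar, 84 mm wide and 95 high, stands on the other side.
Mind the look-alikes: they are no part of the job. What is shaped like the tray but blue or brown is not meant.

How it is judged:
By the outcome, as a careful person would: the job done as asked, in the order asked, and still so for the second after the job is handed in, with the robot touching nothing.
It also fails if it takes over 54 s, if anything falls off the work surface, if the arm or the gripper's body presses on something with over 40 N, if the wrist force passes 120 N, or if a joint passes its speed limit or range.

## Working session

There is one attempt and no reset: what is moved stays moved. The work goes in short steps, Python scripts to look and compute and a tool call to move; the robot and the scene stay as the last step left them, time stands still between calls to the robot, and variables do not carry over. Pictures are saved under pics/ and viewed, about 8 in all and at most 12, crops included, and the job is handed in when it is done.

Besides the shell and the picture viewer there is one more tool, called after "Request:" as name(argument=value, ...), one argument or row to a line, values as JSON. send_rows: Moves the arm, as the interface text tells. Its arguments: {"type":"object","properties":{"steps":{"type":"array","items":{"type":"number"}},"force":{"type":"number"}},"required":["steps"]}

```bash
mkdir -p pics; python3 - <<'E'
from station import env
import cv2
for n in("scene","top"):
    cv2.imwrite(f"pics/{n}0.png",env.grab_frame(n)[:,:,::-1])
    m=env.camera_model(n);print(n,m["mtx"].round(1).tolist(),m["cam_to_world"].round(4).tolist())
print(env.camera_model("wrist")); s=env.state();print(s,env.pinch_z)
E
```

```text
scene [[464.6, 0.0, 312.5], [0.0, 464.6, 235.5], [0.0, 0.0, 1.0]] [[0.4619, 0.6196, -0.6346, 1.1722], [0.8868, -0.3113, 0.3415, -0.3716], [0.014, -0.7205, -0.6933, 0.9228], [0.0, 0.0, 0.0, 1.0]]
top [[563.6, 0.0, 325.6], [0.0, 563.6, 241.6], [0.0, 0.0, 1.0]] [[-0.0196, -0.999, 0.0392, 0.4206], [-0.9997, 0.0202, 0.015, -0.0076], [-0.0158, -0.0389, -0.9991, 1.2604], [0.0, 0.0, 0.0, 1.0]]
{'mtx': array([[384.27119412,   0.        , 319.00706851],
       [  0.        , 384.27119412, 242.79303116],
       [  0.        ,   0.        ,   1.        ]]), 'mount': array([[-8.35801327e-04, -2.90832909e-01,  9.56773495e-01,
        -1.42779366e-01],
       [-3.44352087e-04, -9.56773689e-01, -2.90833269e-01,
         7.41900525e-02],
       [ 9.99999591e-01, -5.72545782e-04,  6.99523800e-04,
         6.08994060e-05],
       [ 0.00000000e+00,  0.00000000e+00,  0.00000000e+00,
         1.00000000e+00]])}
{'clock': 0.1, 'q': array([ 1.17940943,  0.43514774,  0.02496248,  1.57398653, -0.01158884,
        1.13401829, -0.07512765]), 'qd': array([ 0.00180169, -0.00036519, -0.00062394, -0.00286374,  0.0002593 ,
       -0.00043013, -0.00098955]), 'joint_efforts': array([ 3.65432490e-03, -6.71754384e+01,  1.02829278e+00, -3.16902280e+01,
        1.57918775e-02,  7.27133898e-03, -2.76919513e-05]), 'eef_pos': array([ 0.17781803, -0.59870175,  0.23061536]), 'tcp_rot': array([ 0.56629775,  0.42313358,  0.56715286, -0.42261386]), 'contact_force': array([-0.51977958,  0.30305743,  0.95203039]), 'torque': array([-0.00302604,  0.02405692, -0.01951755]), 'grip_width': 0.08570977234587353} 0.0187
```

View pics/scene0.png

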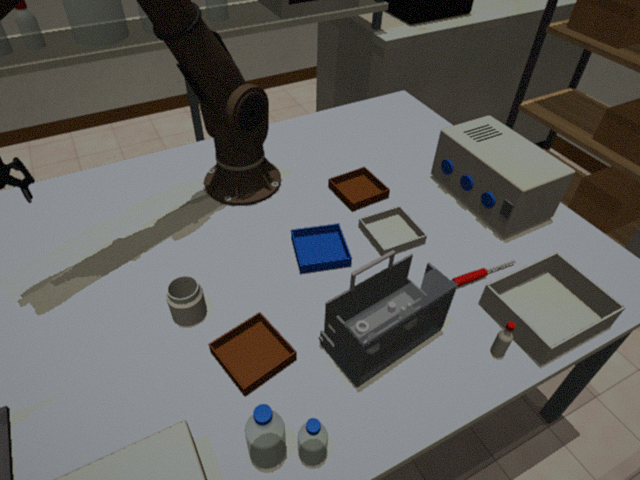

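View pics/top0.png

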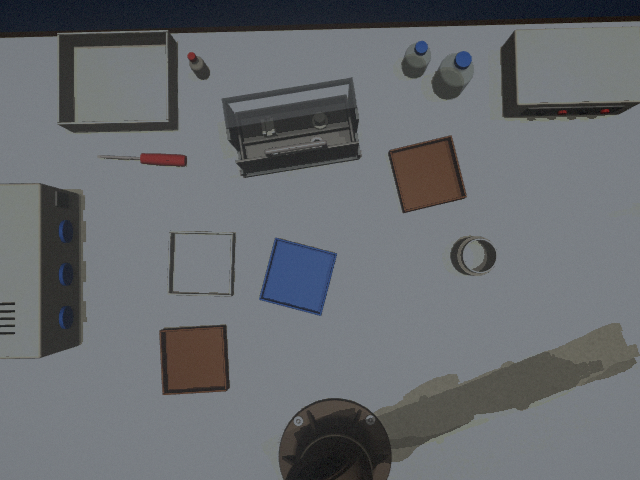

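The top view shows the bin at about (295,135) with its bar at (296,146). The small white tray is at (202,264), left of the bin, and the jar is at (476,256). The large white box at (117,80) is a look-alike. I'll take enlarged crops next.

```bash
cat > h.py <<'E'
from station import env
import cv2, numpy as np
from scipy.spatial.transform import Rotation as R
def ray(n,px,pose=None):
    m=env.camera_model(n); T=m["cam_to_world"] if pose is None else pose@m["mount"]
    d=T[:3,:3]@np.linalg.solve(m["mtx"],[*px,1]); return T[:3,3],d
def atz(n,px,z,pose=None):
    c,d=ray(n,px,pose); return c+d*(z-c[2])/d[2]
def tri(*a):
    A=np.zeros((3,3));b=np.zeros(3);rs=[ray(*x) for x in a]
    for c,d in rs:
        d=d/np.linalg.norm(d);P=np.eye(3)-np.outer(d,d);A+=P;b+=P@c
    p=np.linalg.solve(A,b)
    return p,[np.linalg.norm(np.cross(p-c,d/np.linalg.norm(d))) for c,d in rs]
def proj(n,p,pose=None):
    m=env.camera_model(n); T=m["cam_to_world"] if pose is None else pose@m["mount"]
    q=m["mtx"]@(np.linalg.inv(T)@np.append(p,1))[:3]; return q[:2]/q[2]
def pose(s):
    T=np.eye(4);w=s["tcp_rot"];T[:3,:3]=R.from_quat([*w[1:],w[0]]).as_matrix();T[:3,3]=s["eef_pos"];return T
E
python3 - <<'E'
import cv2,numpy as np
t=cv2.imread("pics/top0.png")[70:190,210:370]; s=cv2.imread("pics/scene0.png")[235:395,310:470]
t=cv2.convertScaleAbs(cv2.resize(t,None,fx=5,fy=5,interpolation=2),alpha=1.6); s=cv2.convertScaleAbs(cv2.resize(s,None,fx=3.75,fy=3.75,interpolation=2),alpha=1.6)
cv2.imwrite("pics/t1.png",t);cv2.imwrite("pics/s1.png",s)
E
```

```text
(no output)
```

View pics/t1.png

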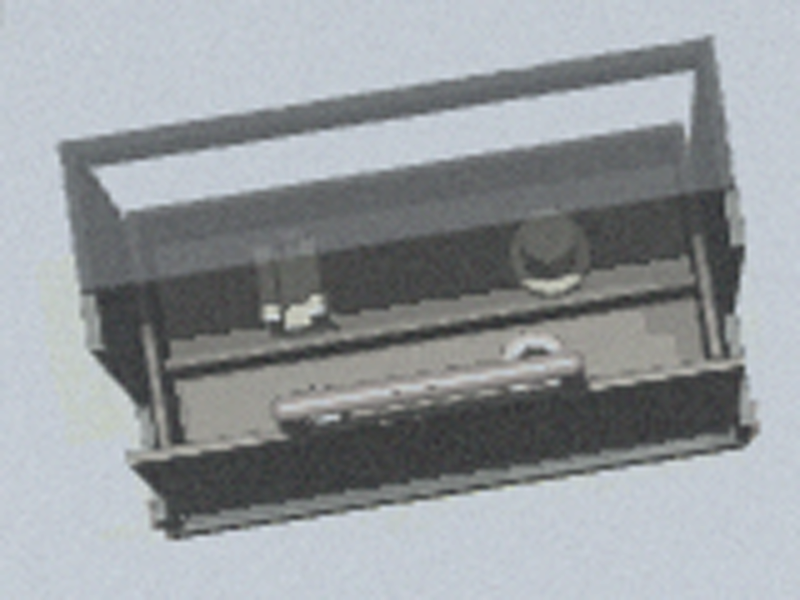

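View pics/s1.png

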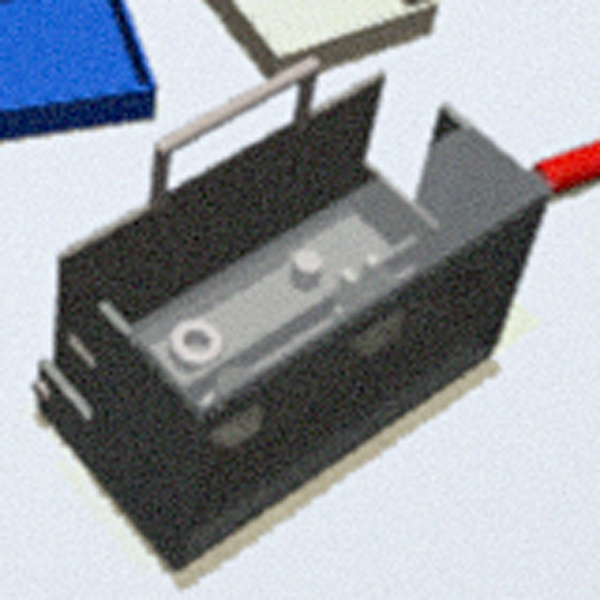

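The boss head is in the left (+y) half (top crop 290,285) and the coupler is on the right (548,255). The bar ends are at (277,410)/(582,367) in the top crop and (318,64)/(160,148) in the scene crop.

```bash
python3 - <<'E'
from h import *
T=lambda u,v:((u+.5)/5-.5+210,(v+.5)/5-.5+70)
S=lambda u,v:((u+.5)/3.75-.5+310,(v+.5)/3.75-.5+235)
L=tri(("top",T(277,410)),("scene",S(317,65)));Rr=tri(("top",T(582,367)),("scene",S(159,149)))
print(L,Rr,np.linalg.norm(L[0]-Rr[0]))
d=L[0]-Rr[0];print("yaw",np.degrees(np.arctan2(-d[0],d[1])),(L[0]+Rr[0])/2)
# panel top corners
for t,s in(((130,455),(380,76)),((745,365),(62,256))):print(tri(("top",T(*t)),("scene",S(*s))))
# front of stand base on the bench
print(atz("top",T(175,537),0),atz("top",T(757,437),0))
# tray corners at z=.034
g=[atz("top",p,.034) for p in((169,232),(235,232),(234,296),(169,295))];print(np.round(g,3),np.mean(g,0))
E
```

```text
(array([0.63538301, 0.11992511, 0.19907179]), [np.float64(0.0002494193890043669), np.float64(0.0002494193890043325)]) (array([0.64940195, 0.00413637, 0.19914814]), [np.float64(0.0002228527193521654), np.float64(0.00022285271935232256)]) 0.11663433103806879
yaw 6.903392193121968 [0.64239248 0.06203074 0.19910997]
(array([0.62702212, 0.18244603, 0.15291567]), [np.float64(0.002200149938625891), np.float64(0.0022001499386258136)])
(array([ 0.65878801, -0.06004539,  0.1520298 ]), [np.float64(6.540420166428127e-05), np.float64(6.540420166425258e-05)])
[0.61925225 0.19103795 0.        ] [ 0.65867749 -0.07198284  0.        ]
[[0.497 0.353 0.034]
 [0.494 0.208 0.034]
 [0.354 0.212 0.034]
 [0.359 0.354 0.034]] [0.42582635 0.28212793 0.034     ]
```

```bash
cat >> h.py <<'E'
YAW=np.radians(7.2); XB=np.array([np.cos(YAW),np.sin(YAW),0]); YB=np.array([-np.sin(YAW),np.cos(YAW),0]); Z=np.array([0,0,1.])
BAR=np.array([.6424,.062,.199]); H=BAR-.170*Z
def hw(x,y,z): return H+x*XB+y*YB+z*Z       # from the hinge, level bin axes
def tipped(x,y,z,a=.95): return hw(x*np.cos(a)-z*np.sin(a),y,z*np.cos(a)+x*np.sin(a))
def orient(tilt,sgn,yaw=YAW):
    X=np.array([np.cos(yaw),np.sin(yaw),0])*np.sin(tilt)-Z*np.cos(tilt); z=sgn*np.array([-np.sin(yaw),np.cos(yaw),0])
    return R.from_matrix(np.column_stack([X,np.cross(z,X),z]))
def rows(p0,r0,p1,r1,n):
    """n equal steps: total shift in cm along the tool axes at start (if no turn) and per-row list"""
    w=(r0.inv()*r1).as_rotvec(); out=[];r=r0
    for k in range(n):
        out.append([*np.round(r.inv().apply((p1-p0)/n)*100,2),*np.round(np.degrees(w/n),2)]); r=r*R.from_rotvec(w/n)
    return out
def now():
    s=env.state(); T=pose(s); return s["eef_pos"],R.from_matrix(T[:3,:3])
E
python3 - <<'E'
from h import *
p,r=now(); print(r.as_matrix().round(3))
for s in(1,-1):
    o=orient(0,s);print(s,np.degrees((r.inv()*o).as_rotvec()))
    t=hw(.028,0,.27); 
    for x in rows(p,r,t,o,20)[:20:6]: print(x)
E
```

```text
[[-0.001  0.959  0.285]
 [ 0.001  0.285 -0.959]
 [-1.    -0.    -0.001]]
1 [-1.70658390e+02 -2.12660346e-02 -1.19274961e-01]
[np.float64(-0.34), np.float64(3.31), np.float64(-2.48), np.float64(-8.53), np.float64(-0.0), np.float64(-0.01)]
[np.float64(-0.34), np.float64(4.01), np.float64(1.02), np.float64(-8.53), np.float64(-0.0), np.float64(-0.01)]
[np.float64(-0.34), np.float64(1.72), np.float64(3.76), np.float64(-8.53), np.float64(-0.0), np.float64(-0.01)]
[np.float64(-0.34), np.float64(-1.86), np.float64(3.69), np.float64(-8.53), np.float64(-0.0), np.float64(-0.01)]
-1 [ 9.34156765 -0.07991175  0.0142478 ]
[np.float64(-0.34), np.float64(3.31), np.float64(-2.48), np.float64(0.47), np.float64(-0.0), np.float64(0.0)]
[np.float64(-0.34), np.float64(3.18), np.float64(-2.64), np.float64(0.47), np.float64(-0.0), np.float64(0.0)]
[np.float64(-0.34), np.float64(3.05), np.float64(-2.79), np.float64(0.47), np.float64(-0.0), np.float64(0.0)]
[np.float64(-0.34), np.float64(2.91), np.float64(-2.94), np.float64(0.47), np.float64(-0.0), np.float64(0.0)]
```

Request:
send_rows(
  steps=[1,-0.3,2.8,-2.1,0.4,0,0,1,-0.3,2.8,-2.1,0.4,0,0,1,-0.3,2.8,-2.1,0.4,0,0,1,-0.3,2.7,-2.1,0.4,0,0,1,-0.3,2.7,-2.2,0.4,0,0,1,-0.3,2.7,-2.2,0.4,0,0,1,-0.3,2.7,-2.2,0.4,0,0,1,-0.3,2.7,-2.2,0.4,0,0,1,-0.3,2.7,-2.2,0.4,0,0,1,-0.3,2.6,-2.2,0.4,0,0,1,-0.3,2.6,-2.3,0.4,0,0,1,-0.3,2.6,-2.3,0.4,0,0],
)

```text
clock: 1.1
eef_pos: [0.4275, -0.2633, 0.2673]
tcp_rot: [0.548, 0.446, 0.549, -0.446]
contact_force: [1.0, -1.2, -0.6]
grip_width: 0.0
```

Request:
send_rows(
  steps=[1,-0.3,2.6,-2.3,0.4,0,0,1,-0.3,2.6,-2.3,0.4,0,0,1,-0.3,2.6,-2.3,0.4,0,0,1,-0.3,2.5,-2.3,0.4,0,0,1,-0.3,2.5,-2.3,0.4,0,0,1,-0.3,2.5,-2.4,0.4,0,0,1,-0.3,2.5,-2.4,0.4,0,0,1,-0.3,2.5,-2.4,0.4,0,0,1,-0.3,2.5,-2.4,0.4,0,0,1,-0.3,2.4,-2.4,0.4,0,0,1,0,2.4,-2.4,0.4,0,0,1,0,0,0,0,0,0],
)

```text
clock: 2.1
eef_pos: [0.657, 0.0451, 0.296]
tcp_rot: [0.531, 0.466, 0.534, -0.464]
contact_force: [-0.8, 0.6, -1.1]
grip_width: -0.0001
```

```bash
cat > go.py <<'E'
import sys
from h import *
# usage: go.py level|tip x y z tilt  -> TCP target
f={'level':hw,'tip':tipped,'world':lambda *a:np.array(a)}[sys.argv[1]]; x,y,z,t=map(float,sys.argv[2:6])
yaw=np.radians(float(sys.argv[6])) if len(sys.argv)>6 else YAW
p,r=now(); o=orient(t,-1,yaw); T=f(x,y,z)
s=env.state(); print("clock",s["clock"],"pos",p.round(4),"F",s["contact_force"].round(1),"grip",round(s["grip_width"],4),"q",s["q"].round(2))
print("target",T.round(4),"tool shift cm",(r.inv().apply(T-p)*100).round(2),"turn deg",np.degrees((r.inv()*o).as_rotvec()).round(2))
E
python3 go.py level .028 0 .27 0;python3 - <<'E'
from h import *
T=pose(env.state());cv2.imwrite("pics/w1.png",cv2.convertScaleAbs(env.grab_frame("wrist")[:,:,::-1],alpha=1.5))
for n,p in(("bar",BAR),("barL",BAR+.055*YB),("barR",BAR-.055*YB),("panelL",hw(0,.12,.125)),("panelR",hw(0,-.12,.125))):print(n,proj("wrist",p,T).round(1))
E
```

```text
clock 2.1 pos [0.657  0.0451 0.296 ] F [-0.8  0.6 -1.1] grip -0.0001 q [ 0.03  0.47 -0.28  1.36  0.12  1.32 -1.69]
target [0.6702 0.0655 0.299 ] tool shift cm [-0.29  1.58 -1.85] turn deg [ 0.56 -0.26 -0.  ]
bar [291.  262.4]
barL [208.  261.5]
barR [374.  263.2]
panelL [140.4 241.1]
panelR [450.2 244.2]
```

View pics/w1.png

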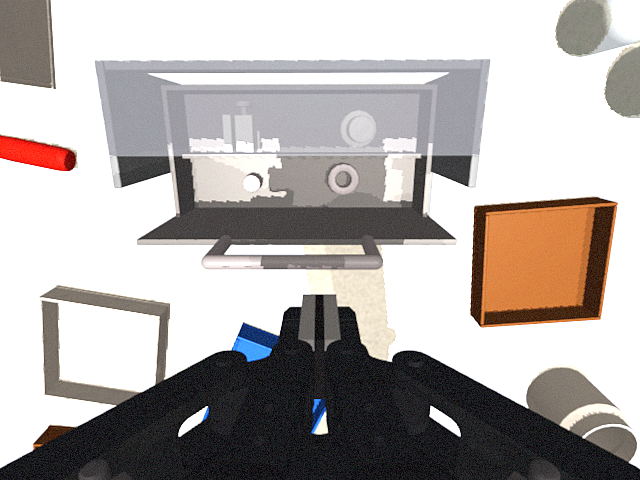

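The prediction matches the picture (bar centre at about (293,262)). The boss head is at (242,132) on the left and the coupler at (358,128). Next I move behind the bar and down.

Request:
send_rows(
  steps=[1,0,0.8,-0.9,0.3,0,0,1,0,0.8,-0.9,0.3,0,0,1,0,0,0,0,0,0,1,2.5,0,0,0,0,0,1,2.5,0,0,0,0,0,1,2.5,0,0,0,0,0,1,2,0,0,0,0,0,1,2,0,0,0,0,0,1,0,0,0,0,0,0],
)

```text
clock: 2.9
eef_pos: [0.6664, 0.0557, 0.1781]
tcp_rot: [0.527, 0.468, 0.53, -0.472]
contact_force: [-0.8, 0.1, -1.4]
grip_width: -0.0003
```

```bash
python3 go.py level .028 0 .152 0
python3 - <<'E'
import numpy as np
# TCP: 13 mm contact offset behind bar-centre + 18 mm below; rows of -y (=-xb), +x (down)
a=np.linspace(0,.97,13);x=-.17*np.sin(a)*100;z=.17*np.cos(a)*100
print(np.diff(x).round(2),(-np.diff(z)).round(2))
E
```

```text
clock 2.9 pos [0.6664 0.0557 0.1781] F [-0.8  0.1 -1.4] grip -0.0003 q [ 0.    0.57 -0.27  1.5   0.16  1.1  -1.75]
target [0.6702 0.0655 0.181 ] tool shift cm [-0.29  0.49 -0.93] turn deg [-0.5   0.03  0.38]
[-1.37 -1.36 -1.35 -1.32 -1.28 -1.24 -1.19 -1.13 -1.06 -0.99 -0.91 -0.82] [0.06 0.17 0.28 0.38 0.49 0.59 0.69 0.78 0.87 0.95 1.03 1.1 ]
```

Request:
send_rows(
  steps=[1,0,-0.6,0,0,0,0,1,0,-1.3,0,0,0,0,1,0.2,-1.3,0,0,0,0,1,0.3,-1.3,0,0,0,0,1,0.4,-1.3,0,0,0,0,1,0.5,-1.3,0,0,0,0,1,0.6,-1.2,0,0,0,0,1,0.7,-1.2,0,0,0,0,1,0.8,-1.1,0,0,0,0,1,0,0,0,0,0,0],
)

```text
clock: 3.73
eef_pos: [0.5627, 0.0441, 0.1485]
tcp_rot: [0.529, 0.47, 0.528, -0.47]
contact_force: [0.9, 0.6, -0.4]
grip_width: 0.0
```

Request:
send_rows(
  steps=[1,0.9,-1.0,0,0,0,0,1,0.9,-1.0,0,0,0,0,1,1.0,-0.9,0,0,0,0,1,0.8,-0.8,0,0,0,0,1,0.4,-0.5,0,0,0,0,1,0,0,0,0,0,0],
)

```text
clock: 4.23
eef_pos: [0.5252, 0.0398, 0.1087]
tcp_rot: [0.53, 0.472, 0.527, -0.468]
contact_force: [6.9, 0.7, -5.0]
grip_width: 0.0001
```

```bash
python3 go.py level -.122 0 .08 0
python3 - <<'E'
from h import *
t=env.grab_frame("top")[:,:,::-1];s=env.grab_frame("scene")[:,:,::-1]
im=np.hstack([cv2.resize(t[90:240,190:390],(400,300)),cv2.resize(s[200:350,270:470],(400,300))])
cv2.imwrite("pics/p1.png",cv2.convertScaleAbs(im,alpha=1.6))
E
```

```text
clock 4.2333 pos [0.5252 0.0398 0.1087] F [ 6.9  0.7 -5. ] grip 0.0001 q [ 0.04  0.43 -0.29  1.94  0.17  0.78 -1.8 ]
target [0.5214 0.0467 0.109 ] tool shift cm [-0.03 -0.3  -0.73] turn deg [-0.48 -0.01 -0.39]
```

View pics/p1.png

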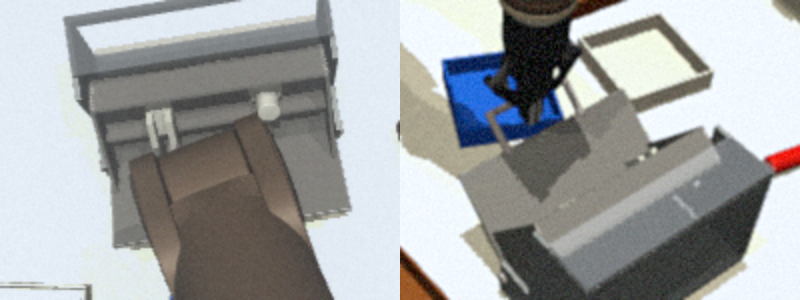

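The bin is nearly fully tipped, and the boss head has come out of the hood. I'll pull on to the stop and watch the force.

Request:
send_rows(
  steps=[1,0.4,-0.4,0,0,0,0,1,0.3,-0.3,0,0,0,0,1,0,0,0,0,0,0,1,0,0,0,0,0,0],
)

```text
clock: 4.67
eef_pos: [0.523, 0.0399, 0.1044]
tcp_rot: [0.532, 0.474, 0.525, -0.466]
contact_force: [14.8, 0.5, 1.1]
grip_width: -0.0
```

Request:
send_rows(
  steps=[1,0.2,-0.4,0,0,0,0,1,0,0,0,0,0,0],
)

```text
clock: 4.83
eef_pos: [0.523, 0.04, 0.1044]
tcp_rot: [0.534, 0.476, 0.523, -0.463]
contact_force: [23.4, 1.1, 8.6]
grip_width: -0.0001
```

The bin is on its stop: it gave no movement as the force rose from 15 to 23 N. I'll release and rise.

Request:
send_rows(
  steps=[1,0,0.9,0,0,0,0,1,0,0.5,0,0,0,0,1,-2.5,0,0,0,0,0,0.5,-3.5,0,0,0,0,0,0.5,-3.5,0,0,0,0,0,0.5,-3.5,0,0,0,0,0,0.5,-3.5,0,0,0,0,0,0.4,0,0,0,0,0,0,0.4,0,0,0,0,0,0],
)

```text
clock: 5.58
eef_pos: [0.5258, 0.0403, 0.2658]
tcp_rot: [0.529, 0.471, 0.528, -0.469]
contact_force: [-1.1, -0.4, 0.3]
grip_width: 0.0511
```

```bash
python3 go.py tip .076 .055 .14 .95
python3 - <<'E'
from h import *
T=pose(env.state());np.save("T2.npy",T);w=env.grab_frame("wrist")[:,:,::-1]
cv2.imwrite("pics/w2.png",cv2.convertScaleAbs(w,alpha=1.5))
for n,p in(("bar",tipped(0,0,.17)),("panelL",tipped(0,.12,.125)),("panelR",tipped(0,-.12,.125)),("bossTopC",tipped(.076,.055,.052)),("top+y",tipped(.076,.068,.052)),("top-y",tipped(.076,.042,.052)),("divL",tipped(.056,.116,.032)),("divR",tipped(.056,-.116,.032))):print(n,proj("wrist",p,T).round(1))
E
```

```text
clock 5.5833 pos [0.5258 0.0403 0.2658] F [-1.1 -0.4  0.3] grip 0.0511 q [ 0.07  0.27 -0.31  1.74  0.09  1.14 -1.72]
target [0.5664 0.1078 0.1723] tool shift cm [ 9.37  4.79 -6.23] turn deg [-0.42  0.23 54.22]
bar [309.9 254.5]
panelL [161.5 202.5]
panelR [458.4 200. ]
bossTopC [226.4  57. ]
top+y [207.3  57.2]
top-y [245.4  56.9]
divL [153.1  57.5]
divR [463.   54.7]
```

View pics/w2.png

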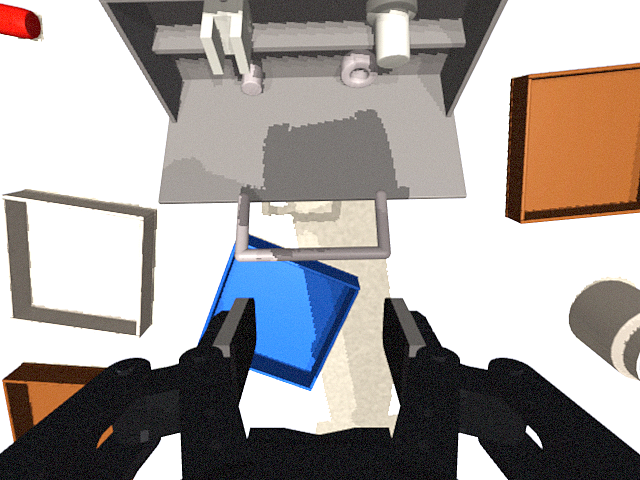

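The picture agrees with a full 0.95 rad tip: bar at (313,253), panel edge at y≈200. The boss head is at (228,40) against the divider, as predicted, and the coupler is at (392,35). A full 54° tool tilt would drive joint 6 out of its range, so I'll use about 0.4 rad.

```bash
python3 go.py tip .122 .054 .114 .4; python3 - <<'E'
from h import *
p,r=now()
for x in rows(p,r,tipped(.122,.054,.114),orient(.4,-1),6):print([float(v) for v in x])
E
```

```text
clock 5.6333 pos [0.5248 0.04   0.2639] F [-0.6  0.3 -0.3] grip 0.0514 q [ 0.07  0.27 -0.31  1.74  0.09  1.14 -1.72]
target [0.614  0.1128 0.1945] tool shift cm [ 6.94  9.71 -6.19] turn deg [-0.45  0.1  22.88]
[1.16, 1.62, -1.03, -0.07, 0.02, 3.81]
[1.26, 1.54, -1.03, -0.07, 0.02, 3.81]
[1.36, 1.45, -1.03, -0.07, 0.02, 3.81]
[1.46, 1.36, -1.02, -0.07, 0.02, 3.81]
[1.54, 1.26, -1.02, -0.07, 0.02, 3.81]
[1.63, 1.16, -1.02, -0.07, 0.02, 3.81]
```

Request:
send_rows(
  steps=[0.4,1.2,1.6,-1,-0.1,0,3.8,0.4,1.3,1.5,-1,-0.1,0,3.8,0.4,1.4,1.5,-1,-0.1,0,3.8,0.4,1.5,1.4,-1,-0.1,0,3.8,0.4,1.5,1.3,-1,0,0,3.8,0.4,1.6,1.2,-1,0,0,3.8,0.4,0,0,0,0,0,0],
)

```text
clock: 6.22
eef_pos: [0.6125, 0.1134, 0.1886]
tcp_rot: [0.612, 0.562, 0.429, -0.354]
contact_force: [-1.7, -0.9, -0.7]
grip_width: 0.0512
```

```bash
python3 go.py tip .122 .054 .114 .4; python3 go.py tip .070 .054 .029 .4
python3 - <<'E'
from h import *
T=pose(env.state());np.save("T3.npy",T);w=env.grab_frame("wrist")[:,:,::-1]
cv2.imwrite("pics/w3.png",cv2.convertScaleAbs(w,alpha=1.3))
for n,p in(("top-front+y",tipped(.06,.068,.052)),("top-front-y",tipped(.06,.042,.052)),("top-back+y",tipped(.092,.068,.052)),("top-back-y",tipped(.092,.042,.052)),("TCP",T[:3,3])):print(n,proj("wrist",p,T).round(1))
E
```

```text
clock 6.2167 pos [0.6125 0.1134 0.1886] F [-1.7 -0.9 -0.7] grip 0.0512 q [-0.1   0.3  -0.26  1.98  0.33  0.5  -2.04]
target [0.614  0.1128 0.1945] tool shift cm [-0.49  0.36  0.07] turn deg [ 0.15 -0.02  0.36]
clock 6.2167 pos [0.6125 0.1134 0.1886] F [-1.7 -0.9 -0.7] grip 0.0512 q [-0.1   0.3  -0.26  1.98  0.33  0.5  -2.04]
target [0.6526 0.1177 0.1028] tool shift cm [9.47 0.43 0.08] turn deg [ 0.15 -0.02  0.36]
top-front+y [297.3 277.6]
top-front-y [338.9 277.7]
top-back+y [295. 244.]
top-back-y [341.3 244.1]
TCP [318.6 314.6]
```

View pics/w3.png

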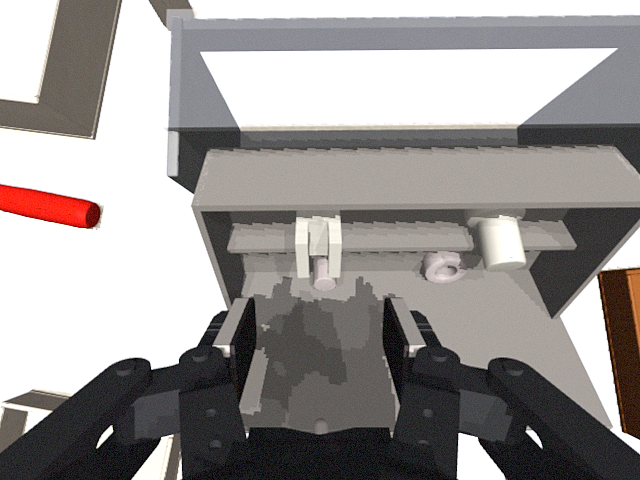

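```bash
python3 - <<'E'
from h import *
T=np.load("T3.npy")
for p in((.06,.052),(.06,.032),(.092,.052),(.092,.004),(.105,.019),(.056,.032),(.06,.028)):print(p,[proj("wrist",tipped(p[0],y,p[1]),T).round(0).tolist() for y in(.068,.042)])
w=cv2.imread("pics/w3.png")[190:310,250:410];cv2.imwrite("pics/w3c.png",cv2.resize(w,None,fx=5,fy=5,interpolation=2))
E
```

```text
(0.06, 0.052) [[297.0, 278.0], [339.0, 278.0]]
(0.06, 0.032) [[298.0, 253.0], [338.0, 253.0]]
(0.092, 0.052) [[295.0, 244.0], [341.0, 244.0]]
(0.092, 0.004) [[298.0, 188.0], [339.0, 188.0]]
(0.105, 0.019) [[296.0, 188.0], [340.0, 188.0]]
(0.056, 0.032) [[299.0, 257.0], [338.0, 257.0]]
(0.06, 0.028) [[299.0, 248.0], [338.0, 248.0]]
```

View pics/w3c.png

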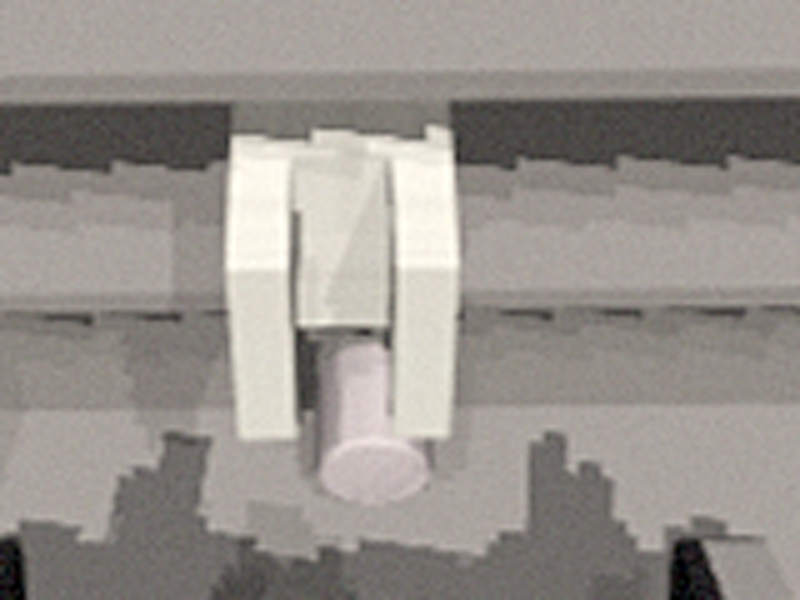

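The boss head's top face matches the prediction within about 1 px (edges 277/244, sides 296/342). I go in along the tool axis.

Request:
send_rows(
  steps=[0.4,1.6,0.1,0,0,0,0.2,0.4,1.6,0.1,0,0,0,0.2,0.4,1.6,0.1,0,0,0,0,0.4,1.2,0.1,0,0,0,0,0.4,1,0,0,0,0,0,0.4,1,0,0,0,0,0,0.4,0,0,0,0,0,0],
)

```text
clock: 6.85
eef_pos: [0.6496, 0.1151, 0.1193]
tcp_rot: [0.613, 0.564, 0.426, -0.353]
contact_force: [0.6, 0.1, -0.2]
grip_width: 0.0516
```

```bash
python3 go.py tip .070 .054 .029 .4
```

```text
clock 6.85 pos [0.6496 0.1151 0.1193] F [ 0.6  0.1 -0.2] grip 0.0516 q [-0.16  0.44 -0.18  1.98  0.43  0.36 -2.13]
target [0.6526 0.1177 0.1028] tool shift cm [ 1.64 -0.34 -0.22] turn deg [-0.05  0.12 -0.12]
```

Request:
send_rows(
  steps=[0.4,0.8,-0.15,-0.1,0,0,0,0.4,0.8,-0.15,-0.1,0,0,0,0.4,0,0,0,0,0,0,1,0,0,0,0,0,0,1,0,0,0,0,0,0,1,0,0,0,0,0,0,1,0,0,0,0,0,0,1,0,0,0,0,0,0,1,0,0,0,0,0,0],
  force=60,
)

```text
clock: 7.6
eef_pos: [0.6533, 0.1183, 0.1057]
tcp_rot: [0.614, 0.565, 0.425, -0.352]
contact_force: [-1.6, 1.7, 3.1]
grip_width: 0.0251
```

```bash
python3 go.py tip .070 .054 .029 .4
```

```text
clock 7.6 pos [0.6533 0.1183 0.1057] F [-1.6  1.7  3.1] grip 0.0251 q [-0.18  0.46 -0.15  1.99  0.45  0.32 -2.15]
target [0.6526 0.1177 0.1028] tool shift cm [ 0.24 -0.18  0.05] turn deg [-0.03  0.06 -0.32]
```

Gripped at 25 mm. I lift along the bin's own z, then straight up.

Request:
send_rows(
  steps=[1,-0.5,-0.3,0,0,0,0,1,-1,-0.6,0,0,0,0,1,-1.3,-0.8,0,0,0,0,1,-1.3,-0.8,0,0,0,0,1,-1.3,-0.8,0,0,0,0,1,-1.8,0.8,0,0,0,0,1,-2.3,1,0,0,0,0,1,-2.3,1,0,0,0,0,1,-2.3,1,0,0,0,0,1,-2.3,1,0,0,0,0,1,-1.5,0.6,0,0,0,0,1,0,0,0,0,0,0],
)

```text
clock: 8.6
eef_pos: [0.603, 0.1122, 0.2826]
tcp_rot: [0.615, 0.566, 0.423, -0.35]
contact_force: [0.8, 0.2, -0.9]
grip_width: 0.0247
```

```bash
python3 - <<'E'
from h import *
p,r=now()
# block upright: tool tilt -.55 ; try yaw of bin and others; aim TCP above tray
tray=np.array([.426,.282,0]);s=env.state();print(p,s["grip_width"],s["q"].round(2))
t=-.55;o=orient(t,-1,YAW)
off=o.apply([.0187,0,0])  # grasp -> TCP
g=tray+[0,0,.004+.041+.01]; print("TCP place",(g+off).round(3), "hover", (g+off+[0,0,.12]).round(3))
hv=g+off+[0,0,.12]; print((r.inv().apply(hv-p)*100).round(1),np.degrees((r.inv()*o).as_rotvec()).round(1))
for x in rows(p,r,hv,o,11):print([float(v) for v in x])
cv2.imwrite("pics/w4.png",cv2.convertScaleAbs(env.grab_frame("wrist")[:,:,::-1],alpha=1.3))
E
```

```text
[0.60302327 0.11218157 0.28255057] 0.02468455268242935 [-0.05  0.18 -0.31  1.89  0.23  0.69 -1.94]
TCP place [0.416 0.281 0.039] hover [0.416 0.281 0.159]
[  4.7 -20.  -19.1] [ -0.1   0.  -55. ]
[0.43, -1.82, -1.73, -0.01, 0.0, -5.0]
[0.59, -1.77, -1.73, -0.01, 0.0, -5.0]
[0.74, -1.71, -1.73, -0.01, 0.0, -5.0]
[0.89, -1.64, -1.73, -0.01, 0.0, -5.0]
[1.03, -1.56, -1.73, -0.01, 0.0, -5.0]
[1.16, -1.46, -1.73, -0.01, 0.0, -5.0]
[1.28, -1.36, -1.73, -0.01, 0.0, -5.0]
[1.4, -1.24, -1.73, -0.01, 0.0, -5.0]
[1.5, -1.11, -1.73, -0.01, 0.0, -5.0]
[1.59, -0.98, -1.73, -0.01, 0.0, -5.0]
[1.67, -0.83, -1.73, -0.01, 0.0, -5.0]
```

View pics/w4.png

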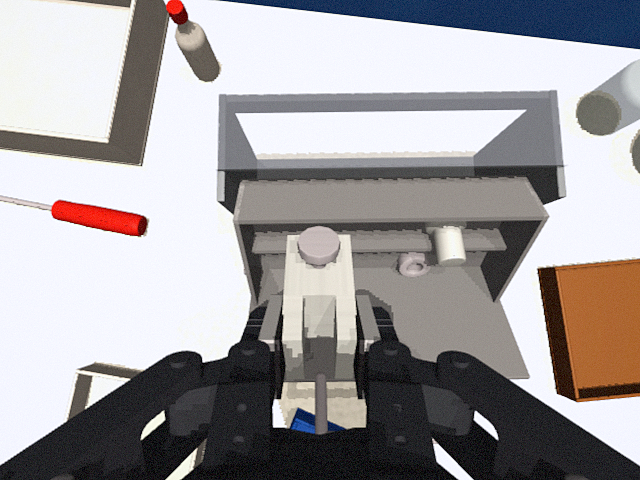

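The boss head is held between the pads, the coupler is still in the bin at (450,245), and the bin is still tipped. I move over the tray and bring the block upright.

Request:
send_rows(
  steps=[1,0.4,-1.8,-1.7,0,0,-5,1,0.6,-1.8,-1.7,0,0,-5,1,0.7,-1.7,-1.7,0,0,-5,1,0.9,-1.6,-1.7,0,0,-5,1,1,-1.6,-1.7,0,0,-5,1,1.2,-1.5,-1.7,0,0,-5,1,1.3,-1.4,-1.7,0,0,-5,1,1.4,-1.2,-1.7,0,0,-5,1,1.5,-1.1,-1.7,0,0,-5,1,1.6,-1,-1.8,0,0,-5,1,1.7,-0.8,-1.8,0,0,-5,1,0,0,0,0,0,0],
)

```text
clock: 9.65
eef_pos: [0.4101, 0.28, 0.1502]
tcp_rot: [0.379, 0.299, 0.64, -0.598]
contact_force: [-0.6, -0.6, -3.0]
grip_width: 0.0248
```

```bash
python3 go.py world .416 .281 .159 -.55;  python3 go.py world .416 .281 .036 -.55
python3 - <<'E'
from h import *
t=env.grab_frame("wrist")[:,:,::-1];s=env.grab_frame("scene")[:,:,::-1]
im=np.hstack([cv2.resize(t,(400,300)),cv2.resize(s[130:310,270:510],(400,300))])
cv2.imwrite("pics/p2.png",cv2.convertScaleAbs(im,alpha=1.4))
E
```

```text
clock 9.65 pos [0.4101 0.28   0.1502] F [-0.6 -0.6 -3. ] grip 0.0248 q [-0.3   0.68 -0.4   1.55 -0.04  1.45 -2.11]
target [0.416 0.281 0.159] tool shift cm [-1.07  0.03 -0.02] turn deg [0.01 0.21 1.11]
clock 9.65 pos [0.4101 0.28   0.1502] F [-0.6 -0.6 -3. ] grip 0.0248 q [-0.3   0.68 -0.4   1.55 -0.04  1.45 -2.11]
target [0.416 0.281 0.036] tool shift cm [ 9.29  6.66 -0.06] turn deg [0.01 0.21 1.11]
```

View pics/p2.png

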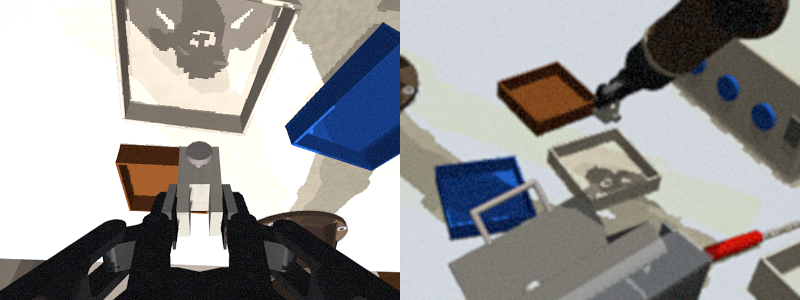

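Request:
send_rows(
  steps=[1,1.2,0.9,0,0,0,0.5,1,1.3,0.9,0,0,0,0.5,1,1.3,0.9,0,0,0,0,1,1.3,0.9,0,0,0,0,1,1.2,0.9,0,0,0,0,1,0.9,0.7,0,0,0,0,1,0.7,0.5,0,0,0,0,1,0.5,0.4,0,0,0,0,1,0,0,0,0,0,0],
)

```text
clock: 10.5
eef_pos: [0.4236, 0.2793, 0.0507]
tcp_rot: [0.387, 0.31, 0.635, -0.593]
contact_force: [0.3, 0.2, -1.8]
grip_width: 0.0248
```

```bash
python3 go.py world .416 .281 .03 -.55
python3 - <<'E'
from h import *
T=pose(env.state());w=env.grab_frame("wrist")[:,:,::-1]
t=env.grab_frame("scene")[:,:,::-1]
for p in((.356,.212,.034),(.496,.212,.034),(.496,.352,.034)):print(proj("wrist",np.array(p),T).round(0)*400/640)
im=np.hstack([cv2.resize(w,(400,300)),cv2.resize(t[160:280,330:490],(400,300))])
cv2.imwrite("pics/p3.png",cv2.convertScaleAbs(im,alpha=1.4))
E
```

```text
clock 10.5 pos [0.4236 0.2793 0.0507] F [ 0.3  0.2 -1.8] grip 0.0248 q [-0.31  0.8  -0.37  1.6   0.01  1.26 -2.09]
target [0.416 0.281 0.03 ] tool shift cm [ 2.15  0.44 -0.26] turn deg [-0.11  0.04 -0.67]
[261.875 223.75 ]
[347.5  101.25]
[60.625 70.   ]
```

View pics/p3.png

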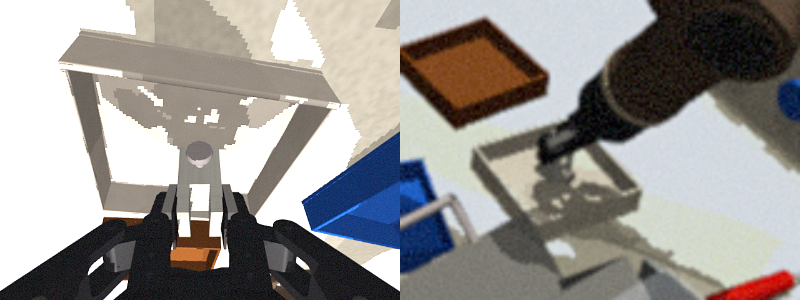

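The block is over the middle of the white tray (inner rim at about (85–330, 70–210) in the left half). I lower it to contact.

Request:
send_rows(
  steps=[1,0.5,0.2,0,0,0,0,1,0.4,0.2,0,0,0,0,1,0.3,0.1,0,0,0,0,1,0,0,0,0,0,0],
)

```text
clock: 10.93
eef_pos: [0.4214, 0.2793, 0.0382]
tcp_rot: [0.387, 0.31, 0.635, -0.592]
contact_force: [-0.3, -0.4, -0.6]
grip_width: 0.0249
```

Request:
send_rows(
  steps=[1,0.3,0.2,0,0,0,0,1,0,0,0,0,0,0],
)

```text
clock: 11.1
eef_pos: [0.4219, 0.2795, 0.0347]
tcp_rot: [0.387, 0.31, 0.635, -0.592]
contact_force: [0.4, -0.6, -1.0]
grip_width: 0.0251
```

Request:
send_rows(
  steps=[1,0.3,0.2,0,0,0,0,1,0,0,0,0,0,0],
)

```text
clock: 11.27
eef_pos: [0.4221, 0.2795, 0.0311]
tcp_rot: [0.387, 0.31, 0.635, -0.592]
contact_force: [-1.1, 0.3, -0.8]
grip_width: 0.0246
```

Request:
send_rows(
  steps=[1,0.2,0.1,0,0,0,0,1,0,0,0,0,0,0],
)

```text
clock: 11.43
eef_pos: [0.4222, 0.2797, 0.0301]
tcp_rot: [0.387, 0.31, 0.635, -0.592]
contact_force: [1.2, -1.6, 6.4]
grip_width: 0.0248
```

Request:
send_rows(
  steps=[1,0.2,0.1,0,0,0,0,1,0,0,0,0,0,0],
)

```text
clock: 11.6
eef_pos: [0.4223, 0.2797, 0.0299]
tcp_rot: [0.387, 0.31, 0.635, -0.592]
contact_force: [2.5, -3.1, 25.0]
grip_width: 0.0247
```

Request:
send_rows(
  steps=[1,0.1,0.1,0,0,0,0,1,0,0,0,0,0,0],
)

```text
clock: 11.77
eef_pos: [0.4224, 0.2798, 0.0299]
tcp_rot: [0.387, 0.31, 0.635, -0.592]
contact_force: [2.2, -5.0, 36.7]
grip_width: 0.0248
```

Contact with the tray floor, 37 N. I ease off, open and back out.

Request:
send_rows(
  steps=[1,-0.3,-0.2,0,0,0,0,1,0,0,0,0,0,0,0.4,0,0,0,0,0,0,0.4,0,0,0,0,0,0,0.4,0,0,0,0,0,0,0.4,0,0,0,0,0,0,0.4,-1,0,0,0,0,0,0.4,-2,0,0,0,0,0,0.4,-2.5,0,0,0,0,0,0.4,-3,0,0,0,0,0,0.4,-3.5,0,0,0,0,0,0.4,-3.5,0,0,0,0,0],
)

```text
clock: 12.77
eef_pos: [0.5014, 0.2894, 0.1645]
tcp_rot: [0.387, 0.31, 0.635, -0.592]
contact_force: [0.9, 0.3, -0.4]
grip_width: 0.0513
```

Request:
send_rows(
  steps=[0.4,-3,-1.5,0,0,0,0,0.4,-3,-1.5,0,0,0,0,0.4,0,0,0,0,0,0],
)

```text
clock: 13.02
eef_pos: [0.5081, 0.292, 0.2364]
tcp_rot: [0.389, 0.314, 0.635, -0.589]
contact_force: [0.7, 1.1, -0.3]
grip_width: 0.0513
```

```bash
python3 - <<'E'
from h import *
s=env.state();print(s["clock"],s["eef_pos"],s["contact_force"],s["grip_width"])
t=env.grab_frame("wrist")[:,:,::-1];s=env.grab_frame("scene")[:,:,::-1]
im=np.hstack([cv2.resize(t,(400,300)),cv2.resize(s[160:340,290:530],(400,300))])
cv2.imwrite("pics/p4.png",cv2.convertScaleAbs(im,alpha=1.4))
E
```

```text
13.0167 [0.50810413 0.29195545 0.23641069] [ 0.65126392  1.13830845 -0.30022094] 0.051271511345096214
```

The picture limit is reached, so I check numerically: compare the tray area of the scene image with the first picture.

```bash
python3 - <<'E'
from h import *
n=env.grab_frame("scene")[:,:,::-1];o=cv2.imread("pics/scene0.png")
d=cv2.absdiff(cv2.GaussianBlur(n,(3,3),0),cv2.GaussianBlur(o,(3,3),0)).max(2)
print("expect base/top",proj("scene",np.array([.426,.281,.004])),proj("scene",np.array([.426,.281,.052])))
np.set_printoptions(linewidth=250)
print(cv2.resize(d[200:256,356:428],(36,28),interpolation=cv2.INTER_AREA))
s=env.state();T=pose(s);w=env.grab_frame("wrist")
for k in(.004,.052):
    for dx,dy in((-.016,-.013),(.016,-.013),(.016,.013),(-.016,.013)):
        print(k,proj("wrist",np.array([.430,.281,k])+dx*XB+dy*YB,T).round(0))
g=cv2.cvtColor(w,cv2.COLOR_RGB2GRAY);print(cv2.resize(g[180:420,200:440],(30,30),interpolation=cv2.INTER_AREA))
E
```

```text
expect base/top [389.59183898 234.25641714] [391.80497564 221.86494541]
[[ 5  5  2 ...  6  7  7]
 [ 4  5  4 ...  7  7  7]
 [ 6  3  4 ...  6  7  6]
 ...
 [58 31  5 ... 33 12  8]
 [49 42 13 ... 75 38 23]
 [45 52 47 ... 83 77 73]]
0.004 [332. 166.]
0.004 [332. 138.]
0.004 [304. 138.]
0.004 [305. 166.]
0.052 [333. 199.]
0.052 [334. 170.]
0.052 [303. 170.]
0.052 [304. 199.]
[[184 184 183 183 155 137 181 182 179 170 168 171 172 162 156 160 167 174 174 174 174 139  78 180 183 184 184 184 183 183]
 [184 183 184 183 152 139 182 182 181 179 170 172 171 164 169 167 167 172 172 174 173  98 121 182 183 183 183 183 183 182]
 [184 183 184 184 152  91 111 131 143 150 154 156 170 166 171 169 168 171 171 173 166  64 164 184 183 184 184 184 183  92]
 [183 183 183 184 150  81  83  82  83  82  81  80  89  99 109 116 125 147 157 166 128  89 177 183 183 184 184 183 118  24]
 [183 183 184 184 157 109  98  86  81  81  81  81  82  81  81  81  81  82  82  83  72 128 181 183 184 184 183 141  27  24]
 [183 184 183 183 183 182 182 179 174 157 142 131 116 107  98  86  80  82  83  82  78 167 182 182 184 184 182  40
[... 2262 characters left out ...]
183 183 183 183 184 183 183 183 183 183 183 182 169  75  48   9  14  13  12  11  12]
 [ 11  13  12  12  13  73 183 183 183 183 183 183 183 184 183 183 183 183 183 183 183 183 150  93  27  14  12  12  12  13]
 [ 13  13  12  13  16 124 183 183 183 183 184 184 183 183 183 183 183 183 183 183 183 183 183 180  90  22  12  13  12  12]
 [ 12  12  12  12  20 172 183 183 183 183 184 183 183 183 183 183 183 183 183 183 183 183 183 183 152  18  13  12  13  11]
 [ 12  13  13  12  26 169 171 173 176 179 181 183 184 184 184 183 183 183 183 183 183 183 183 183 176  13  12  12  15  12]
 [ 14  15  13  12  14 105 123 122 124 124 126 128 130 133 135 138 140 142 144 146 146 105 133 154 117  12  13  12  16  12]]
```

```bash
python3 - <<'E'
from h import *
import sys
np.set_printoptions(linewidth=250,threshold=sys.maxsize)
w=env.grab_frame("wrist");g=cv2.cvtColor(w,cv2.COLOR_RGB2GRAY)
print(cv2.resize(g[100:212,256:384],(32,28),interpolation=cv2.INTER_AREA))
n=env.grab_frame("scene")[:,:,::-1];o=cv2.imread("pics/scene0.png")
d=cv2.absdiff(cv2.GaussianBlur(n,(3,3),0),cv2.GaussianBlur(o,(3,3),0)).max(2)
print(cv2.resize(d[204:252,362:422],(30,24),interpolation=cv2.INTER_AREA))
E
```

```text
[[172 173 174 175 174 175 176 174 172 164 162 162 161 160 166 164 147 131 114  99  87  80  81  82  83  82  82  84  84  83  83  84]
 [173 173 174 174 175 175 175 175 174 175 176 177 177 176 174 164 167 167 169 171 171 173 160 133 120 108  93  82  82  84  83  83]
 [173 172 173 174 174 175 174 175 174 174 176 177 177 176 177 176 177 178 178 178 181 178 178 178 179 180 179 179 164 147 126 110]
 [172 172 172 173 174 175 174 175 174 174 175 177 176 175 175 176 177 177 177 177 182 183 182 183 183 182 181 178 177 172 176 176]
 [173 172 172 173 173 174 174 174 174 175 175 175 174 173 173 174 176 177 177 176 181 183 182 182 182 183 182 182 183 183 182 182]
 [172 172 172 172 173 173 174 174 175 175 175 174 173 172 173 174 175 176 175 175 178 182 182 182 183 182 183 182 182 182 182 183]
 [172 172 170 171 173 173 174 175 175 175 174 174 173 173 164 171 144 154 174 174 176 181 182 183 182 182 183 182 182 183 182 182]
 [172 172 170 169 171 174 174 174 174 174 173 173 174 153  87  91  89  85 171 173 173 181 182 183 182 182 182 182 183 182 182 180]
 [172 171 171 171 171 172 173 173 173 174 173 174 17
[... 4821 characters left out ...]
  7   7   7   8  12  14  24  52  36  14  11  12  11  10  10  14   6   3   2   6   4]
 [  6   6   7   5   4   4   5   4   4   5   7   6   7   7   8  11  15  11   8   6   6   5   3   4   3   1   2   3   3   2]
 [  7   6   7   6   6   6   4   4   8  19   5   7   7   7   6   5   6   5   5   3   4   3   3   4   5   2   2   2   4   6]
 [  6   8   7   6   7   8  11   5  10  23  14   5   7   6   5   5   6   4   3   4   3   4   2   3   3   5  12  11  11   9]
 [  7   7   7   7  25  64  67  22   6   7  12   3   6   6   3   5   4   3   4   6   5   2   5   9  14  17  21  23  17  12]
 [  7   6  17  55  91 106 102  57  15   5   8   2   3   8  26  39  17   4   5   7   5   4  14  20  20  19  23  45  51  43]]
```

The block stands upright in the tray: its wrist-image outline is columns 304–334, rows 138–199, as projected for an upright block. The gripper is clear.

```bash
python3 -c "
from h import *
print(env.state()['clock'],env.finish_job())"
```

```text
the job is handed in; nothing more can be done
13.3167 None
```

I hooked the bin's bar with closed fingers and pulled it down to its stop. I then lifted the boss head out by its flat y faces, stood it near the middle of the small white tray, and handed the job in at 13.3 s.

- **Bin:** At the stop, the bar gave no further movement as the force rose from 15 to 23 N. The wrist picture taken afterwards fitted a tip of 0.95 rad.
- **Placing:** The boss head met the tray floor at the expected height. The downward press peaked at 37 N through the gripped block before I eased off and opened the fingers.
- **Coupler:** It was still in the bin, and the bin still tipped, in the picture taken after the lift. I did not check either again after that.
- **Final check:** I had reached the viewing limit of 12 pictures, so the last one (`pics/p4.png`) would not open. I compared pixel values instead: the boss head shows upright where it should be in the tray in both the scene and wrist images. At that point the gripper was about 0.2 m above the tray and read about 1 N, which is noise.

No checks disagreed. The only change of plan was tilting the tool about 0.4 rad for the grasp instead of in line with the tipped bin, because I estimated joint 6 would have gone out of range.

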